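# Take the charged drill battery off its charger

## Task

One of the two drill batteries on the chargers is ready: its charger shows the green lamp. Pinch its two orange side buttons together to unlatch it, lift it off the charger and stand it upright in the empty bay of the green battery tray, setting it down without dropping it. Leave the battery that is still charging (red lamp) and the spare one in the tray where they are.

Things in the scene. Friction and masses are not known exactly. Their poses are not given: they have to be found in the camera images.
- ready_pack: The charged pack, to be moved: black box, blue top, 110 (x) x 46 (y) x 75 mm high (z up), 0.25 to 0.5 kg. Origin: centre of its underside. An orange spring button on each long side (+y, -y), 36 mm long, 22 high, centred at x 0, 53 mm above the underside. Width over both buttons 60 mm, pressed 50. Starts latched in ready_charger, along its x axis, underside 20 mm above the table.
- ready_pack_left (a joint): Travel of ready_pack's +y button: 0 out, 0.005 m fully pressed (inward, to -y). Spring about 3 N at rest, 7 N when pressed. It carries a grey latch tongue, 40 mm long, 8 to 14 mm above the pack's underside, 5 mm out of the side at rest, flush when pressed; it clears the charger's lip at about 0.0035 m, 0.005 m if the pack sits off centre.
- ready_pack_right (a joint): Travel of ready_pack's -y button, pressed inward to +y; otherwise as the left one.
- ready_pack_left_face (a point): Centre of the outer face of the +y button of ready_pack (x = 0, y = +30 mm, z = 53 mm in the pack's frame when not pressed).
- ready_pack_right_face (a point): Centre of the outer face of the -y button of ready_pack (x = 0, y = -30 mm, z = 53 mm when not pressed).
- ready_charger: Fixed charger with the GREEN lamp, holding ready_pack. Dark base, x -70 to +105 mm, 110 mm wide (y). Origin: on the table below the pocket's centre, z up. Pocket floor 20 mm above the table. Lips 49 mm apart and 60 mm long, tops at 42 mm, catch the tongues on both long sides; play 1.5 mm sideways and upward. Lamp: 26 mm dome on the raised end, x +81, 57 mm above the table.
- busy_charger: The charger with the RED lamp, holding busy_pack; otherwise the same as ready_charger, fixed, same frame.
- busy_pack: Same make of pack as ready_pack, same size and frame. Still charging in busy_charger; leave it.
- battery_tray: Fixed open green-painted wooden tray, 166 mm (x) by 246 mm (y), walls 26 mm high and 6 mm thick, floor 6 mm thick, split by one wall along its x axis into two bays, each 154 mm (x) by about 114 mm (y). Origin: on the table under its centre. The +y bay is empty, the -y bay holds spare_pack.
- empty_bay (a point): Centre of the empty bay, on its floor, 6 mm above the table; axes as the tray's: x along the long side of the bay. The pack has to lie roughly along this x axis to fit, either way round.
- spare_pack: Same make of pack as ready_pack, same size and frame. Loose in the -y bay of the tray, upright; leave it.

How it is judged:
By the outcome, as a careful person would: the job done as asked, in the order asked, and still so for the second after the job is handed in, with the robot touching nothing.
It also fails if it takes over 45 s, if anything falls off the work surface, if the arm or the gripper's body presses on something with over 40 N, if the wrist force passes 120 N, or if a joint passes its speed limit or range.

## Robot

A 6-joint arm with a two-finger parallel gripper is mounted at the origin on the work surface. World frame = base frame: x ahead of the robot, y to its left, z up, the work surface at z = 0. Lengths are in mm, angles in rad, forces in N, time in s.
With the tool pointing down it reaches from about 425 to 950 mm from the base axis. Payload 14.7 kg.
Tool frame: the origin (TCP) lies at the very end of the fingers, on their centre line; the grasp point (between the pads) lies 19 mm behind it; z points along the fingers, y is the line along which they close (so a half turn about z gives the same grasp; the last joint's range is limited). The gripper opens to 85 mm and grips with 20 to 120 N. Pads are 22 mm wide; open, the fingers measure 114 mm over their backs; the gripper's body (76 mm by 85 mm) begins 54 mm behind the grasp point. The pads swing forward as they close: fully open they stand 13 mm farther back than shut.
Start: joints at [1.13, 0.48, 1.596, -0, 1.065, -0.047], TCP at [249.381, 600.251, 231.297] pointing down, gripper open.
Joint ranges: [-2.75, 2.75], [-0.82, 2.05], [0.23, 2.67], [-1.56, 4.7], [0.09, 2.69], [-2.92, 2.92]. Speed limits (rad/s): [1.89, 1.89, 2.39, 3.01, 3.01, 3.01].

## Interface

Orientations are given as a 3x3 rotation matrix whose columns are the frame's x, y, z axes.
In Python, from rig import status, imaging, ctrl gives the robot as it stands.
- The arm moves only by the tool step_arm, never from a script. Its argument "deltas" is a list that holds one entry, the list of rows, each a list of 6 numbers: the shift along the tool's x, y, z in mm, then the turn, a rotation vector about the tool's x, y, z in degrees. A call has 1 to 20 rows; each row shifts and turns the commanded pose from where the row before left it, along the tool's axes as they then stand; what a row does not reach is not made up. A row lasts 1/8 s, in which the tool goes at most 62.5 mm and 10.7 degrees, less where a joint would pass 70% of its speed; a pose out of reach is approached as far as the arm can. A call is refused whole if a number of a shift passes 62.5 or a number of a turn 10.7, either way. A call with a gripper value outside its range is refused whole. "grip" is the closure, from 0 (fully open) to 1 (shut), set as the call begins (left out, the last holds). The fingers move at their own pace and stop on an object; "force" is the grip in N (left out, the last holds). Time passes only in rows, so rows that do not move let the fingers close. It gives the time, the measured TCP pose, the force, the opening and the grip force at its end, in the units of the state.
- status.get_state(): the state, without advancing time (a new reading comes with each control period).
- imaging.capture(name): name is "side" or "top"; returns a dict with "image" (400x640x3 uint8, red, green, blue), "z_map" (400x640 float32, mm along the optical axis (not along the pixel's ray), 0 where there is no reading), "mtx" (3x3 intrinsics, pixels), "pose" (4x4, takes a point from camera to world coordinates). Camera axes: x right, y down, z forward; pixel columns grow to the right and rows downward; lengths in mm; the calibration is good to about 2 mm. A picture is of the moment at which its call begins.
- ctrl.close_job(): hands the job in; it is judged then, once.
The state is a dict: "time": time; "qpos": joint angles; "joint_vel": joint speeds; "effort": joint torques, N m; "position": TCP position; "tool_rot": TCP orientation; "force": force on the tool from outside, world axes, zero at the start; "moment": the same for the moment, N m; "finger_gap": opening from 0.0 (shut) to 1.0 (fully open); "grasp_force": force on a finger pad.
Only numpy, scipy, OpenCV 4.12 (cv2) and the standard library are available. Lean on these libraries where they do the work, as an engineer would, in place of code of your own. Each camera call takes 0.05 s, during which the arm holds its last target. There are 200 camera calls.

## Working session

There is one attempt and no reset: what is moved stays moved. The work goes in short steps, Python scripts to look and compute and a tool call to move; the robot and the scene stay as the last step left them, time stands still between calls to the robot, and variables do not carry over. Pictures are saved under pics/ and viewed, at most 10 in all, crops included, and the job is handed in when it is done.

Besides the shell and the picture viewer there is one more tool, called after "Request:" by a JSON object that holds its "fn" and its "kwargs", one argument or row to a line. step_arm: Moves the arm, as the interface text tells. Its arguments: {"type":"object","properties":{"deltas":{"type":"array"},"grip":{"type":"number"},"force":{"type":"number"}},"required":["deltas"]}

```bash
mkdir -p pics
cat > h.py <<'E'
import numpy as np, cv2
from rig import status, imaging, ctrl
def cap(n,save=None):
    c=imaging.capture(n)
    if save: cv2.imwrite('pics/'+save,c['image'][:,:,::-1])
    return c
def cloud(c):
    z=c['z_map']; v,u=np.mgrid[:400,:640]
    K=c['mtx']; p=np.stack([(u-K[0,2])/K[0,0]*z,(v-K[1,2])/K[1,1]*z,z],-1)
    return p@c['pose'][:3,:3].T+c['pose'][:3,3]
E
python3 - <<'E'
from h import *
for n in('top','side'):
    c=cap(n,n+'0.png'); print(n,c['mtx'].round(1).tolist(),c['pose'].round(3).tolist())
s=status.get_state();print(s['position'],np.round(s['tool_rot'],3),s['time'],s['finger_gap'])
a=cv2.imread('pics/top0.png');
E
```

```text
top [[485.0, 0.0, 321.6], [0.0, 485.0, 194.3], [0.0, 0.0, 1.0]] [[-0.004, -0.995, 0.096, 421.024], [-1.0, 0.002, -0.021, 9.834], [0.021, -0.097, -0.995, 1148.601], [0.0, 0.0, 0.0, 1.0]]
side [[375.7, 0.0, 323.0], [0.0, 375.7, 198.6], [0.0, 0.0, 1.0]] [[-1.0, -0.024, 0.012, 516.381], [-0.026, 0.761, -0.648, 682.759], [0.007, -0.648, -0.761, 867.806], [0.0, 0.0, 0.0, 1.0]]
[249.23619514 599.92074766 230.7374236 ] [[-0.923  0.384 -0.   ]
 [ 0.384  0.923 -0.001]
 [ 0.    -0.001 -1.   ]] 0.1 1.0016064255851
```

View pics/top0.png

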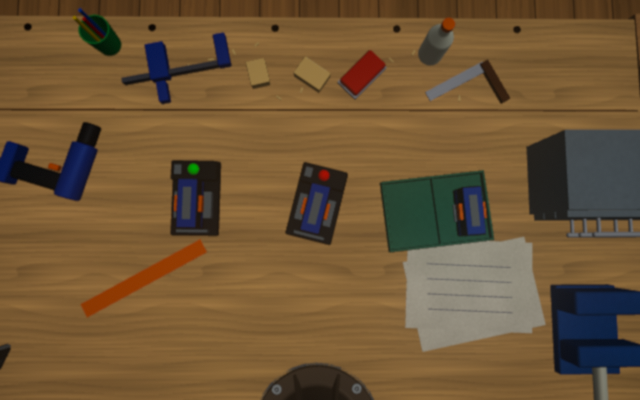

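View pics/side0.png

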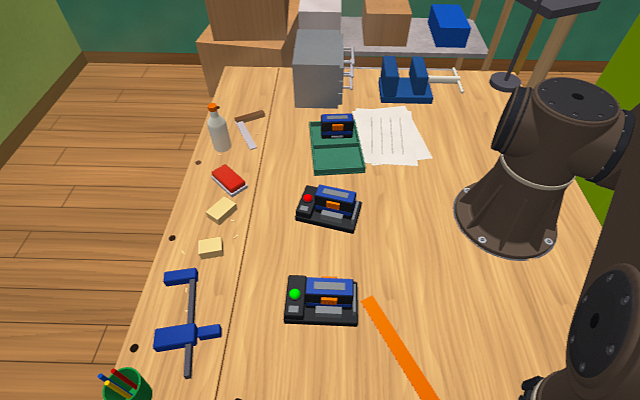

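The top view shows the green lamp at (193,168) with the ready pack at (187,203). The red lamp is at (324,175). The tray's empty bay is its left one, around (410,215), and the spare pack is at (471,210). Next I'll measure these from the depth data.

```bash
cat > m.py <<'E'
from h import *
def rect(P,m):
    q=P[m][:,:2].astype(np.float32); r=cv2.minAreaRect(q); b=cv2.boxPoints(r)
    e=[b[1]-b[0],b[2]-b[1]]; e=max(e,key=np.linalg.norm)
    return np.round(r[0],1),np.round(r[1],1),round(np.degrees(np.arctan2(e[1],e[0]))%180,1),len(q),round(float(np.median(P[m][:,2])),1)
def big(m):
    n,l,s,_=cv2.connectedComponentsWithStats(m.astype(np.uint8)); return l==1+s[1:,4].argmax()
E
python3 - <<'E'
from m import *
for n in('top','side'):
    c=cap(n);P=cloud(c);h=cv2.cvtColor(c['image'],cv2.COLOR_RGB2HSV);H,S,V=cv2.split(h)
    X,Y,Z=P[...,0],P[...,1],P[...,2]
    print(n,'table z',np.median(Z[(abs(X-450)<30)&(abs(Y-140)<30)]))
    def near(x,y,r):return np.hypot(X-x,Y-y)<r
    g=big((H>50)&(H<70)&(S>180)&(V>120)&(X>300)&(X<700)&(Y>200)&(Y<400)); 
    print('green',np.median(P[g],0).round(1),g.sum(),P[g].max(0).round(1))
    r=big(((H<5)|(H>175))&(S>180)&(V>100)&(X>300)&(X<580)&(abs(Y)<150)); print('red',np.median(P[r],0).round(1),r.sum())
    gx,gy,_=np.median(P[g],0)
    m=big(near(gx-80,gy,90)&(Z>85)&(Z<105)); print('packtop',rect(P,m)); 
    m=big(near(gx-80,gy,130)&(Z>8)); print('charger',rect(P,m))
    t=big((H>65)&(H<95)&(S>60)&(X>300)&(X<650)&(Y<-80)&(Y>-420)&(Z>-5)&(Z<60)); print('tray',rect(P,t),rect(P,t&(Z>18)),rect(P,t&(Z<15)))
    m=big((Y<-200)&(Y>-420)&(X<600)&(X>320)&(Z>70)&(Z<95)); print('spare',rect(P,m))
E
```

```text
top table z -0.6410693967773113
green [587.6 277.7  54.1] 59 [597.5 286.9  58.8]
red [571.1 -19.2  54.6] 69
packtop (array([505.8, 278.3]), array([110.4,  54.2]), np.float32(1.5), 1082, 93.3)
charger (array([522.6, 280.8]), array([111.2, 172.9]), np.float32(179.0), 3636, 43.9)
tray (array([ 490.8, -282.6]), array([160.1, 241.8]), np.float32(96.6), 5238, 5.7) (array([ 490.8, -282.6]), array([160.1, 241.8]), np.float32(96.6), 542, 23.9) (array([ 492. , -285.6]), array([154.5, 232.9]), np.float32(96.5), 4658, 5.3)
spare (array([ 488.4, -350.6]), array([109.5,  57. ]), np.float32(6.0), 1046, 79.2)
side table z 0.3362575171053095
green [588.8 283.4  54.3] 90 [602.3 294.3  58.5]
red [571.6 -12.3  54.7] 42
packtop (array([507.4, 282.1]), array([ 55.3, 108.3]), np.float32(178.9), 933, 94.1)
charger (array([523.6, 283.4]), array([108.9, 173.7]), np.float32(179.1), 3419, 44.7)
tray (array([ 493.7, -280.9]), array([163. , 249.4]), np.float32(96.5), 2042, 7.2) (array([ 493.7, -280.6]), array([162.9, 248.5]), np.float32(96.5), 436, 24.0) (array([ 494.5, -280.9]), array([161.3, 249.4]), np.float32(96.6), 1530, 6.4)
spare (array([ 488.5, -345.4]), array([109. ,  54.8]), np.float32(6.6), 336, 79.5)
```

Run:
```python
from m import *
for n in('top','side'):
    c=cap(n);P=cloud(c);H,S,V=cv2.split(cv2.cvtColor(c['image'],cv2.COLOR_RGB2HSV))
    d=np.hypot(P[...,0]-506,P[...,1]-281)<75
    m=big(d&(P[...,2]>91.5)); m2=big(d&(H>100)&(H<130)&(S>120)&(P[...,2]>60))
    print(n,rect(P,m),rect(P,m2))
    o=d&(H<20)&(S>150)&(V>80)
    for s in(o&(P[...,1]<281),o&(P[...,1]>281)): print(s.sum(), np.median(P[s],0).round(1) if s.any() else '')
    cv2.imwrite(f'pics/{n}c.png',cv2.resize((c['image'][140:250,140:260] if n=='top' else c['image'][260:340,270:370])[:,:,::-1],None,fx=4,fy=4))
```

```text
top (array([506.3, 279.8]), array([ 45.5, 106.8]), np.float32(179.2), 807, 94.0) (array([506.5, 280.8]), array([ 40. , 102.7]), np.float32(179.8), 559, 93.3)
91 [504.3 253.9  82. ]
64 [505.9 308.6  82.6]
side (array([507.2, 283.5]), array([ 44.6, 107.3]), np.float32(178.8), 775, 94.5) (array([508.7, 282.1]), array([ 41.6, 105.6]), np.float32(178.9), 529, 94.1)
24 [510.5 253.8  83.5]
115 [507.3 310.8  81.7]
```

Request:
{"fn": "step_arm", "kwargs": {
  "deltas": [
    [[0, 0, 0, 0, 0, -7.2], [0, 0, 0, 0, 0, -7.2], [0, 0, 0, 0, 0, -7.2], [0, 0, 0, 0, 0, 0], [-23.8, -28.5, 0, 0, 0, 0], [-23.8, -28.5, 0, 0, 0, 0], [-23.8, -28.5, 0, 0, 0, 0], [-23.8, -28.5, 0, 0, 0, 0], [-23.8, -28.5, 0, 0, 0, 0], [-23.8, -28.5, 0, 0, 0, 0], [-23.8, -28.5, 0, 0, 0, 0], [-23.8, -28.5, 0, 0, 0, 0], [-23.8, -28.5, 0, 0, 0, 0], [-23.8, -28.5, 0, 0, 0, 0], [-23.8, -28.5, 0, 0, 0, 0], [0, 0, 0, 0, 0, 0], [0, 0, 0, 0, 0, 0]]
  ],
  "grip": 0,
  "force": 20
}}

```text
time: 2.42
position: [505.6, 282.6, 231.2]
tool_rot: [[-1.0, 0.019, -0.0], [0.019, 1.0, 0.0], [0.0, 0.0, -1.0]]
force: [-0.9, 0.6, 0.6]
finger_gap: 1.0
grasp_force: 0.0
```

Request:
{"fn": "step_arm", "kwargs": {
  "deltas": [
    [[-1, -0.9, 25, 0, 0, 0], [0, 0, 30, 0, 0, 0], [0, 0, 30, 0, 0, 0], [0, 0, 30, 0, 0, 0], [0, 0, 26, 0, 0, 0], [0, 0, 15, 0, 0, 0], [0, 0, 10, 0, 0, 0], [0, 0, 5, 0, 0, 0], [0, 0, 0, 0, 0, 0]]
  ]
}}

```text
time: 3.55
position: [507.0, 281.6, 60.5]
tool_rot: [[-1.0, 0.017, 0.0], [0.017, 1.0, 0.0], [-0.0, 0.0, -1.0]]
force: [0.1, -0.0, 0.0]
finger_gap: 1.0
grasp_force: 0.0
```

Run:
```python
from m import *
c=cap('side');cv2.imwrite('pics/s1.png',cv2.resize(c['image'][200:360,220:420][:,:,::-1],None,fx=4,fy=4-.25))
```

```text
(no output)
```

View pics/s1.png

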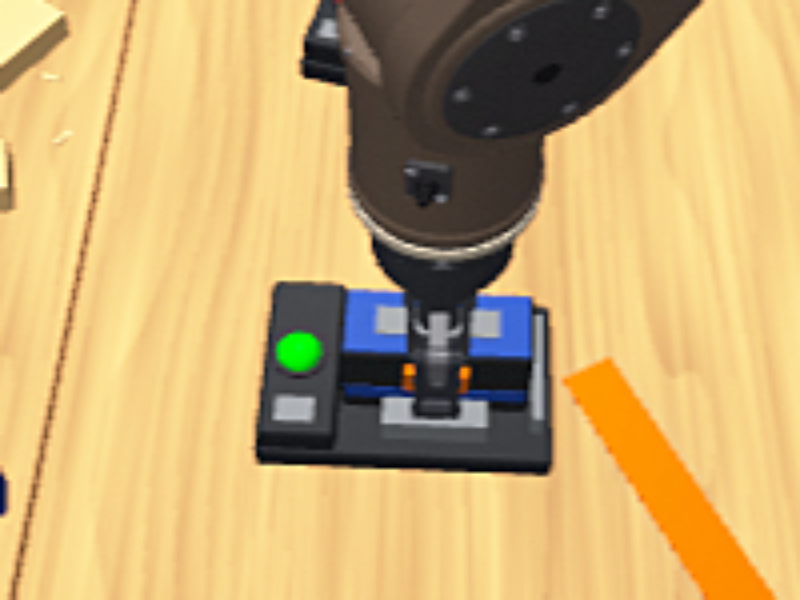

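The gripper straddles the pack, with orange visible on both sides of the finger at (410,377) and (465,380). It is centred on the button in x. Next I lower to button height and pinch.

Request:
{"fn": "step_arm", "kwargs": {
  "deltas": [
    [[0, 0, 6, 0, 0, 0], [0, 0, 5, 0, 0, 0], [0, 0, 0, 0, 0, 0]]
  ]
}}

```text
time: 3.98
position: [506.6, 281.3, 48.8]
tool_rot: [[-1.0, 0.017, -0.001], [0.017, 1.0, -0.0], [0.001, -0.0, -1.0]]
force: [0.1, 1.0, -0.0]
finger_gap: 1.005
grasp_force: 0.0
```

Request:
{"fn": "step_arm", "kwargs": {
  "deltas": [
    [[0, 0, 0, 0, 0, 0], [0, 0, 0, 0, 0, 0], [0, 0, 0, 0, 0, 0], [0, 0, 0, 0, 0, 0]]
  ],
  "grip": 0.33,
  "force": 30
}}

```text
time: 4.47
position: [507.0, 281.6, 49.5]
tool_rot: [[-1.0, 0.017, 0.0], [0.017, 1.0, 0.0], [-0.0, 0.0, -1.0]]
force: [-1.1, 0.6, 5.8]
finger_gap: 0.671
grasp_force: 3.8
```

Request:
{"fn": "step_arm", "kwargs": {
  "deltas": [
    [[0, 0, 0, 0, 0, 0], [0, 0, 0, 0, 0, 0], [0, 0, 0, 0, 0, 0], [0, 0, 0, 0, 0, 0], [0, 0, 0, 0, 0, 0]]
  ],
  "grip": 1,
  "force": 40
}}

```text
time: 5.1
position: [507.3, 282.0, 50.4]
tool_rot: [[-1.0, 0.017, 0.001], [0.017, 1.0, 0.001], [-0.001, 0.001, -1.0]]
force: [-5.3, 2.9, 21.7]
finger_gap: 0.546
grasp_force: 37.6
```

Request:
{"fn": "step_arm", "kwargs": {
  "deltas": [
    [[0, 0, -1, 0, 0, 0], [0, 0, -1, 0, 0, 0], [0, 0, -1, 0, 0, 0], [0, 0, -1, 0, 0, 0], [0, 0, 0, 0, 0, 0]]
  ]
}}

```text
time: 5.72
position: [506.8, 281.4, 53.2]
tool_rot: [[-1.0, 0.017, -0.0], [0.017, 1.0, -0.0], [0.0, -0.0, -1.0]]
force: [0.3, 0.0, -5.0]
finger_gap: 0.535
grasp_force: 41.6
```

Run:
```python
from m import *
c=cap('side');cv2.imwrite('pics/s2.png',cv2.resize(c['image'][250:350,270:380][:,:,::-1],None,fx=6,fy=6,interpolation=2))
s=status.get_state();print(s['force'],s['moment'],s['grasp_force'],s['finger_gap'],s['position'])
```

```text
[-1.01344052  0.85491995 -4.5594727 ] [ 0.04049647 -0.02658    -0.03613036] 41.59672938287258 0.5317343667834348 [506.80894393 281.40023051  53.19906722]
```

View pics/s2.png

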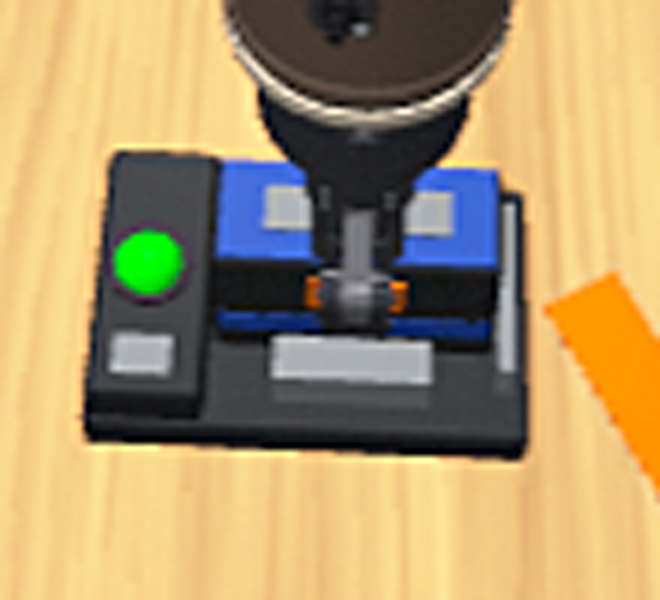

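The finger is centred on the orange button, which shows at (313,293) and (399,293). The pull is only about the pack's weight, so it looks unlatched. I'll keep lifting gently.

Request:
{"fn": "step_arm", "kwargs": {
  "deltas": [
    [[0, 0, -2, 0, 0, 0], [0, 0, -2, 0, 0, 0], [0, 0, -2, 0, 0, 0], [0, 0, -2, 0, 0, 0], [0, 0, 0, 0, 0, 0]]
  ]
}}

```text
time: 6.4
position: [507.0, 281.5, 61.5]
tool_rot: [[-1.0, 0.017, 0.0], [0.017, 1.0, 0.0], [-0.0, 0.0, -1.0]]
force: [0.5, -0.1, -4.1]
finger_gap: 0.534
grasp_force: 41.7
```

Request:
{"fn": "step_arm", "kwargs": {
  "deltas": [
    [[0, 0, -8, 0, 0, 0], [0, 0, -12, 0, 0, 0], [0, 0, -15, 0, 0, 0], [0, 0, -20, 0, 0, 0], [0, 0, -20, 0, 0, 0], [0, 0, -20, 0, 0, 0], [0, 0, -15, 0, 0, 0], [0, 0, -8, 0, 0, 0], [0, 0, 0, 0, 0, 0], [0, 0, 0, 0, 0, 0]]
  ]
}}

```text
time: 7.65
position: [506.5, 281.3, 178.7]
tool_rot: [[-1.0, 0.017, -0.001], [0.017, 1.0, -0.0], [0.001, -0.0, -1.0]]
force: [0.6, -0.7, -4.9]
finger_gap: 0.535
grasp_force: 42.2
```

Run:
```python
from m import *
s=status.get_state();print(s['force'],s['moment'],s['position'])
c=cap('side');P=cloud(c);cv2.imwrite('pics/s3.png',cv2.resize(c['image'][180:380,220:460][:,:,::-1],None,fx=3,fy=3,interpolation=2))
H,S,V=cv2.split(cv2.cvtColor(c['image'],cv2.COLOR_RGB2HSV))
m=(H>100)&(H<130)&(S>120)&(np.hypot(P[...,0]-507,P[...,1]-281)<90)&(P[...,2]>60)
print(rect(P,m)); q=P[m]; t=q[:,2]>q[:,2].max()-12; A=np.c_[q[t][:,:2]-[507,281],np.ones(t.sum())]; print(np.linalg.lstsq(A,q[t][:,2],rcond=None)[0])
```

```text
[ 0.59186431 -0.71958466 -4.85918298] [ 0.05088728 -0.00897009 -0.06273153] [506.49477867 281.29229631 178.70992062]
(array([508., 305.]), array([ 86.9, 106.2]), np.float32(178.2), 735, 221.3)
[1.33073531 7.17147625 0.12172035]
```

View pics/s3.png

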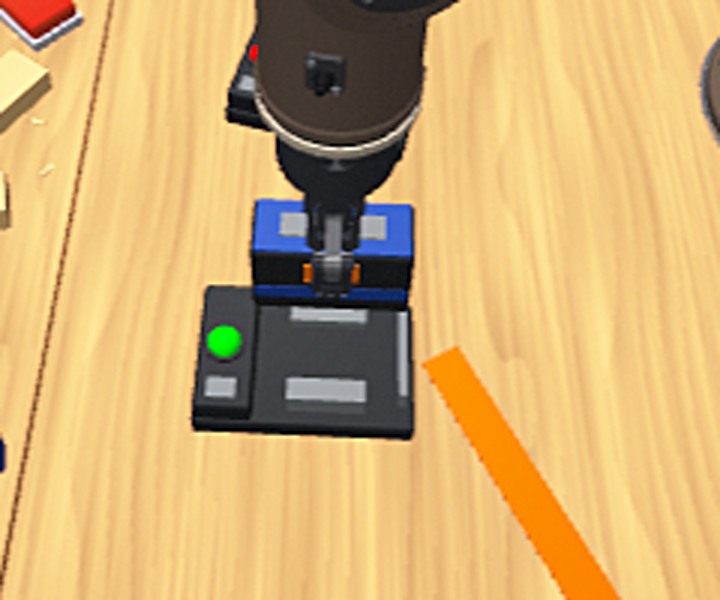

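The pack is off the charger and hangs level at around (332,252), and the pocket is empty. Next I carry it to the empty bay.

Request:
{"fn": "step_arm", "kwargs": {
  "deltas": [
    [[0, 0, 0, 0, 0, -3.75], [0, 0, 0, 0, 0, -3.75], [2.4, -15.6, 0, 0, 0, 0], [2.4, -15.6, 0, 0, 0, 0], [4.85, -31.1, 0, 0, 0, 0], [4.85, -31.1, 0, 0, 0, 0], [4.85, -31.1, 0, 0, 0, 0], [4.85, -31.1, 0, 0, 0, 0], [4.85, -31.1, 0, 0, 0, 0], [4.85, -31.1, 0, 0, 0, 0], [4.85, -31.1, 0, 0, 0, 0], [4.85, -31.1, 0, 0, 0, 0], [4.85, -31.1, 0, 0, 0, 0], [4.85, -31.1, 0, 0, 0, 0], [4.85, -31.1, 0, 0, 0, 0], [4.85, -31.1, 0, 0, 0, 0], [4.85, -31.1, 0, 0, 0, 0], [4.85, -31.1, 0, 0, 0, 0], [2.4, -15.6, 0, 0, 0, 0], [2.4, -15.6, 0, 0, 0, 0]]
  ]
}}

```text
time: 10.2
position: [485.9, -222.6, 179.2]
tool_rot: [[-0.994, -0.113, -0.0], [-0.113, 0.994, 0.0], [0.0, 0.0, -1.0]]
force: [0.1, 0.5, -3.7]
finger_gap: 0.538
grasp_force: 42.4
```

Request:
{"fn": "step_arm", "kwargs": {
  "deltas": [
    [[0, 0, 0, 0, 0, 0], [0, 0, 10, 0, 0, 0], [0, 0, 20, 0, 0, 0], [0, 0, 20, 0, 0, 0], [0, 0, 20, 0, 0, 0], [0, 0, 10, 0, 0, 0], [0, 0, 5, 0, 0, 0], [0, 0, 0, 0, 0, 0], [0, 0, 0, 0, 0, 0]]
  ]
}}

```text
time: 11.32
position: [486.9, -222.1, 94.9]
tool_rot: [[-0.993, -0.114, 0.001], [-0.114, 0.993, -0.0], [-0.001, -0.001, -1.0]]
force: [0.4, -0.2, -4.5]
finger_gap: 0.53
grasp_force: 42.5
```

Run:
```python
from m import *
c=cap('side');cv2.imwrite('pics/s4.png',cv2.resize(c['image'][70:210,260:440][:,:,::-1],None,fx=4,fy=4,interpolation=2))
```

```text
(no output)
```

View pics/s4.png

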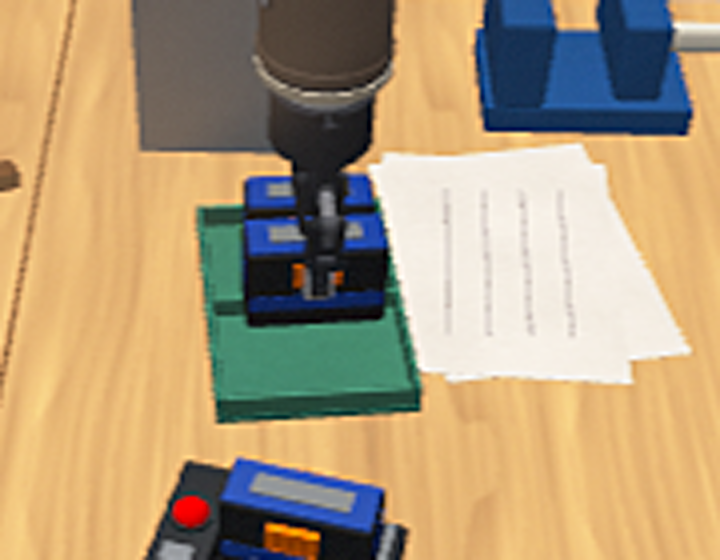

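The pack hangs above the tray and is aligned with it, clear of the spare pack. Lowering now.

Request:
{"fn": "step_arm", "kwargs": {
  "deltas": [
    [[0, 0, 10, 0, 0, 0], [0, 0, 15, 0, 0, 0], [0, 0, 13, 0, 0, 0], [0, 0, 7, 0, 0, 0], [0, 0, 4, 0, 0, 0], [0, 0, 2, 0, 0, 0], [0, 0, 2, 0, 0, 0], [0, 0, 0, 0, 0, 0]]
  ]
}}

```text
time: 12.38
position: [486.6, -221.9, 41.4]
tool_rot: [[-0.993, -0.114, 0.0], [-0.114, 0.993, -0.0], [-0.0, -0.0, -1.0]]
force: [0.9, 0.0, -5.0]
finger_gap: 0.538
grasp_force: 42.5
```

Run:
```python
from m import *
for n in ('side','top'):
    c=cap(n);P=cloud(c)
    H,S,V=cv2.split(cv2.cvtColor(c['image'],cv2.COLOR_RGB2HSV))
    m=(H>100)&(H<130)&(S>120)&(np.hypot(P[...,0]-486,P[...,1]+222)<70)&(P[...,2]>70)
    print(n,rect(P,m) if m.sum()>5 else 0)
```

```text
side (array([ 485.6, -199.9]), array([106.2,  87.8]), np.float32(6.0), 195, 84.8)
top (array([ 527.2, -200.3]), array([ 7.3, 18.5]), np.float32(170.4), 26, 83.6)
```

Request:
{"fn": "step_arm", "kwargs": {
  "deltas": [
    [[0, 0, 1, 0, 0, 0], [0, 0, 1, 0, 0, 0], [0, 0, 1, 0, 0, 0], [0, 0, 0, 0, 0, 0]]
  ]
}}

```text
time: 12.98
position: [486.5, -221.9, 38.2]
tool_rot: [[-0.993, -0.114, -0.0], [-0.114, 0.993, 0.0], [0.0, 0.0, -1.0]]
force: [-0.1, -0.9, -4.5]
finger_gap: 0.535
grasp_force: 42.5
```

Request:
{"fn": "step_arm", "kwargs": {
  "deltas": [
    [[0, 0, 1, 0, 0, 0], [0, 0, 0, 0, 0, 0]]
  ]
}}

```text
time: 13.22
position: [486.5, -221.9, 37.2]
tool_rot: [[-0.994, -0.114, -0.0], [-0.114, 0.994, 0.0], [0.0, 0.0, -1.0]]
force: [0.0, -0.1, -3.8]
finger_gap: 0.538
grasp_force: 42.5
```

Request:
{"fn": "step_arm", "kwargs": {
  "deltas": [
    [[0, 0, 0.5, 0, 0, 0], [0, 0, 0, 0, 0, 0]]
  ]
}}

```text
time: 13.48
position: [486.5, -221.9, 36.9]
tool_rot: [[-0.994, -0.114, -0.0], [-0.114, 0.994, 0.0], [0.0, 0.0, -1.0]]
force: [-0.7, 0.3, -2.2]
finger_gap: 0.534
grasp_force: 42.8
```

Request:
{"fn": "step_arm", "kwargs": {
  "deltas": [
    [[0, 0, 0.5, 0, 0, 0], [0, 0, 0, 0, 0, 0]]
  ]
}}

```text
time: 13.72
position: [486.6, -221.9, 36.8]
tool_rot: [[-0.993, -0.114, 0.0], [-0.114, 0.993, -0.0], [-0.0, -0.0, -1.0]]
force: [-2.6, 1.8, 8.2]
finger_gap: 0.534
grasp_force: 44.6
```

It has touched down. I'll release gently, then retreat upward.

Request:
{"fn": "step_arm", "kwargs": {
  "deltas": [
    [[0, 0, 0, 0, 0, 0], [0, 0, 0, 0, 0, 0], [0, 0, 0, 0, 0, 0]]
  ],
  "grip": 0.3,
  "force": 20
}}

```text
time: 14.1
position: [486.6, -221.9, 36.3]
tool_rot: [[-0.993, -0.114, 0.0], [-0.114, 0.993, -0.0], [-0.0, -0.0, -1.0]]
force: [0.0, 0.8, 0.6]
finger_gap: 0.7
grasp_force: 2.2
```

Request:
{"fn": "step_arm", "kwargs": {
  "deltas": [
    [[0, 0, 0, 0, 0, 0], [0, 0, 0, 0, 0, 0], [0, 0, 0, 0, 0, 0], [0, 0, 0, 0, 0, 0], [0, 0, 0, 0, 0, 0]]
  ],
  "grip": 0
}}

```text
time: 14.72
position: [486.6, -221.9, 36.3]
tool_rot: [[-0.994, -0.114, 0.0], [-0.114, 0.994, -0.0], [-0.0, -0.0, -1.0]]
force: [0.2, 0.5, 0.2]
finger_gap: 0.998
grasp_force: 0.0
```

Request:
{"fn": "step_arm", "kwargs": {
  "deltas": [
    [[0, 0, -5, 0, 0, 0], [0, 0, -10, 0, 0, 0], [0, 0, -20, 0, 0, 0], [0, 0, -30, 0, 0, 0], [0, 0, -30, 0, 0, 0], [0, 0, -30, 0, 0, 0], [0, 0, -30, 0, 0, 0], [0, 0, -25, 0, 0, 0], [0, 0, -10, 0, 0, 0], [0, 0, 0, 0, 0, 0], [0, 0, 0, 0, 0, 0]]
  ]
}}

```text
time: 16.1
position: [486.0, -221.7, 225.4]
tool_rot: [[-0.994, -0.114, -0.001], [-0.114, 0.994, 0.001], [0.001, 0.001, -1.0]]
force: [0.8, -0.2, -0.1]
finger_gap: 0.997
grasp_force: 0.0
```

Run:
```python
from m import *
c=cap('side');cv2.imwrite('pics/s5.png',cv2.resize(c['image'][70:340,260:440][:,:,::-1],None,fx=2.2,fy=2.2,interpolation=2))
```

```text
(no output)
```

View pics/s5.png

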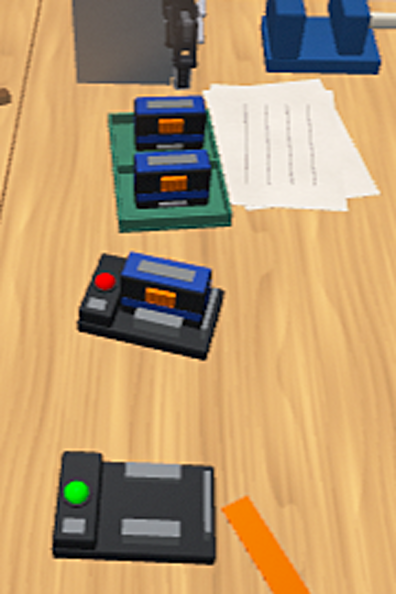

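The ready pack stands upright in the empty bay at (172,180). The spare pack at (170,122) and the busy pack at (165,285) haven't moved, and the gripper is clear.

```bash
python3 -c "
from rig import ctrl; print(ctrl.close_job())"
```

```text
the job is handed in; nothing more can be done
None
```

The ready battery is unlatched, off its charger and standing upright in the tray's empty bay; the charging and spare packs were left where they were, and the job was handed in at about 16 s.

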